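# Present the sample canister to the code reader

### The arm

A 7-joint arm with a two-finger parallel gripper is mounted at the origin on the work surface. World frame = base frame: x ahead of the robot, y to its left, z up, the work surface at z = 0. Lengths are in mm, angles in degrees, forces in N, time in s.
With the tool pointing down it reaches from about 425 to 875 mm from the base axis. Payload 8.4 kg.
Tool frame: the origin (TCP) lies on the centre line of the jaws, within the pads' length; the fingertips stand 8 mm ahead of it and the grasp point (between the pads) lies 11 mm behind it (env.tip_reach is the distance from the TCP to the fingertips, in mm); z points along the fingers, y is the line along which they close (so a half turn about z gives the same grasp; the last joint's range is limited). The gripper opens to 87 mm and grips with 3 to 60 N. Pads are 19 mm wide; open, the fingers measure 117 mm over their backs; the gripper's body (75 mm by 190 mm) begins 51 mm behind the grasp point.
Start: joints at [64.675, 19.091, 2.286, 83.961, -0.768, 76.965, -3.352], TCP at [218.458, -612.16, 230.546] pointing down, gripper open.
Joint ranges: [-147.57, 147.57], [-21.85, 119.76], [-74.77, 79.35], [14.55, 137.4], [-85.83, 265.84], [4.83, 119.75], [-152.11, 152.11]. Speed limits (degrees/s): [127.2, 127.2, 159.86, 159.86, 180, 180, 180].

### API

Orientations are given as [roll, pitch, yaw] about the fixed x, y, z axes, in that order (R = Rz(yaw) Ry(pitch) Rx(roll)).
In Python, from cell import env, imaging, ticket gives the robot as it stands.
- The arm moves only by the tool play_rows, never from a script. Its argument "deltas" is a list of rows, each an object with "linear": the shift along the tool's x, y, z in m, a list of three; "yaw": the turn about the tool's z in degrees. A call has 1 to 12 rows; each row shifts and turns the commanded pose from where the row before left it, along the tool's axes as they then stand; what a row does not reach is not made up. A row lasts 1/12 s, in which the tool goes at most 41.7 mm and 7.16 degrees, less where a joint would pass 70% of its speed; a pose out of reach is approached as far as the arm can. A call with a gripper value outside its range is refused whole. "hand" is the opening, from 0 (shut) to 1 (fully open), set as the call begins (left out, the last holds). The fingers move at their own pace and stop on an object; the grip force is fixed at half the most. Time passes only in rows, so rows that do not move let the fingers close. It gives the time, the measured TCP pose, the force, the opening and the grip force at its end, in the units of the state.
- env.get_state(): the state, without advancing time (a new reading comes with each control period).
- imaging.grab_frame(name): name is "side" or "top" or "wrist"; returns a dict with "img" (400x640x3 uint8, red, green, blue), "depth" (400x640 float32, mm along the optical axis (not along the pixel's ray), 0 where there is no reading), "vfov" (degrees; the focal length in pixels is half the picture's height over the tangent of half this angle, whatever the lens; pixels are square), "cx", "cy" (the principal point, pixels), "dist" ([k1, k2, p1, p2, k3] as OpenCV has them; the pictures are not rectified), "origin" and "attitude" of the camera in the world. Camera axes: x right, y up, looking along -z (the intrinsics and any distortion apply to the point x, -y, -z); pixel columns grow to the right and rows downward; lengths in mm; the calibration is good to about 2 mm. A picture is of the moment at which its call begins.
- ticket.finish_job(): hands the job in; it is judged then, once.
The state is a dict: "time": time; "joints": joint angles; "joint_vel": joint speeds; "joint_torque": joint torques, N m; "tcp_pos": TCP position; "tcp_rot": TCP orientation; "ft_force": force on the tool from outside, world axes, zero at the start; "torque": the same for the moment, N m; "opening": finger opening in mm; "gripper_force": force on a finger pad.
Only numpy, scipy, OpenCV 4.12 (cv2) and the standard library are available. Lean on these libraries where they do the work, as an engineer would, in place of code of your own. Each camera call takes 0.05 s, during which the arm holds its last target. There are 200 camera calls.

### The job

Take the blue-capped canister out of the white rack and stand it upright and centred on the code reader's small raised pedestal, turned so that its orange-marked side squarely faces the reader's red window, then let go. Set it down gently and leave everything else where it is; the green mat is free for setting the canister down on the way, should you need to change your grip.

Things in the scene. Friction and masses are not known exactly. Their poses are not given: they have to be found in the camera images.
- canister: upright aluminium cylinder with a blue cap, 48 mm diameter, 90 mm tall with cap, about 0.25 kg, in one of the rack's bays. Origin: centre of its underside; z up its axis; x out through its marked side: an orange strip 18 mm wide with a code, and an orange line on the cap's top from the centre towards that side. It starts with the mark roughly towards an open end of the bay
- mark (a point): point on the canister's marked side, 24 mm out from the axis and 40 mm above its underside
- rack: fixed white rack, 68 (x) by 192 (y) mm, 95 high: three bays centred at y = -61, 0, 61 mm, open above and at both x ends, with 4 mm walls along x, 57 mm clear between them. The walls end 1 mm below the canisters' tops, so fingers can go down only at the open ends (closing along x). Origin: centre of its underside, z up; the canisters stand on its 6 mm floor
- reader: fixed code reader: thin pedestal and, beside it, a black scanner block 80 deep (x), 90 wide (y), top 142 mm above the bench. Origin: on the bench under the pedestal's axis; z up; x from the pedestal to the block's face with its red window. The face is 30 mm from the axis: no finger fits between it and a canister on the pedestal, so the fingers must close roughly along y
- seat (a point): centre of the pedestal's flat round rubber top, 36 mm diameter (narrower than the canister), 55 mm above the bench
- window (a point): centre of the reader's red window (40 mm wide), on the block's face 96 mm above the bench
- mat_top (a point): centre of the top of a flat green mat fixed to the bench, 130 by 130 mm, 4 mm thick, free of other things
- canister_grey: a like canister with a grey cap and grey label, in another bay of the rack; leave it. Origin at the centre of its underside
- canister_black: a like canister with a black cap and grey label, in another bay of the rack; leave it. Origin at the centre of its underside
- jar: glass jar with an orange cap, 56 mm diameter, 70 mm tall; leave it. Origin at the centre of its underside
- dishes: stack of culture dishes, 88 mm diameter, 49 mm tall; leave it. Origin at the centre of its underside
- wash_bottle: white wash bottle with a yellow spout, 58 mm diameter, 158 mm tall; leave it. Origin at the centre of its underside
- flange: steel ring lying flat, 70 mm outer diameter, 14 mm high; leave it. Origin at the centre of its underside
Not all that is in view belongs to the job. What is shaped like the reader but pink or turquoise is not meant.

How it is judged:
By the outcome, as a careful person would: the job done as asked, in the order asked, and still so for the second after the job is handed in, with the robot touching nothing.
It also fails if it takes over 64 s, if anything falls off the work surface, if the arm or the gripper's body presses on something with over 40 N, if the wrist force passes 120 N, or if a joint passes its speed limit or range.

## Working session

There is one attempt and no reset: what is moved stays moved. The work goes in short steps, Python scripts to look and compute and a tool call to move; the robot and the scene stay as the last step left them, time stands still between calls to the robot, and variables do not carry over. Pictures are saved under pics/ and viewed, at most 10 in all, crops included, and the job is handed in when it is done.

Besides the shell and the picture viewer there is one more tool, called after "Call:" by a JSON object that holds its "fn" and its "kwargs". play_rows: Moves the arm, as the interface text tells. Its arguments: {"type":"object","properties":{"deltas":{"type":"array","items":{"type":"object","properties":{"linear":{"type":"array","items":{"type":"number"}},"yaw":{"type":"number"}}}},"hand":{"type":"number"}},"required":["deltas"]}

```bash
mkdir -p pics
cat > h.py <<'E'
import numpy as np, cv2
from scipy.spatial.transform import Rotation as R
from cell import env, imaging, ticket
def grab(n):
    f=imaging.grab_frame(n); h,w=f['img'].shape[:2]
    fl=h/2/np.tan(np.radians(f['vfov'])/2)
    f['K']=np.array([[fl,0,f['cx']],[0,fl,f['cy']],[0,0,1.]]); f['d']=np.array(f['dist'],float)
    a=np.array(f['attitude'],float)
    f['R']=a if a.shape==(3,3) else R.from_euler('xyz',a,degrees=True).as_matrix()
    f['o']=np.array(f['origin'],float); return f
def rays(f,px):
    p=cv2.undistortPoints(np.array(px,float).reshape(-1,1,2),f['K'],f['d'])[:,0]
    return np.c_[p[:,0],-p[:,1],-np.ones(len(p))]@f['R'].T
def onz(f,px,z):
    r=rays(f,px); return f['o']+r*((z-f['o'][2])/r[:,2])[:,None]
def dep(f,px):
    px=np.array(px).reshape(-1,2).astype(int); d=f['depth'][px[:,1],px[:,0]]
    return f['o']+rays(f,px)*d[:,None]
def proj(f,P):
    c=(np.array(P,float).reshape(-1,3)-f['o'])@f['R']; c=c*[1,-1,-1]
    return cv2.projectPoints(c,np.zeros(3),np.zeros(3),f['K'],f['d'])[0][:,0]
def save(n,im): cv2.imwrite('pics/'+n+'.png',im[...,::-1])
E
python3 - <<'E'
from h import *
for n in('top','side'):
    f=grab(n); save(n+'0',f['img']); print(n,f['o'],f['attitude'],f['vfov'],f['dist'])
    np.savez(n+'0.npz',**{k:f[k] for k in('img','depth','K','d','R','o')})
s=env.get_state(); print(s['time'],s['tcp_pos'],s['tcp_rot'],s['ft_force'],s['opening'])
E
```

```text
top [ 263.80838726  -60.98118976 1333.50407268] [ 10.6256131    1.00201516 -90.01684669] 50.26220339953081 [0.04062603 0.         0.         0.         0.        ]
side [490.97035169 828.09743901 900.7895839 ] [ 4.64750883e+01  9.47824757e-02 -1.79565055e+02] 55.4295687536772 [-0.01784325  0.          0.          0.          0.        ]
0.1 [ 218.32889749 -611.79761092  229.7438653 ] [-1.79916433e+02  5.87019746e-03  1.96420676e+01] [-0.24466094  0.03268918  0.24121554] 86.66904762434635
```

View pics/top0.png

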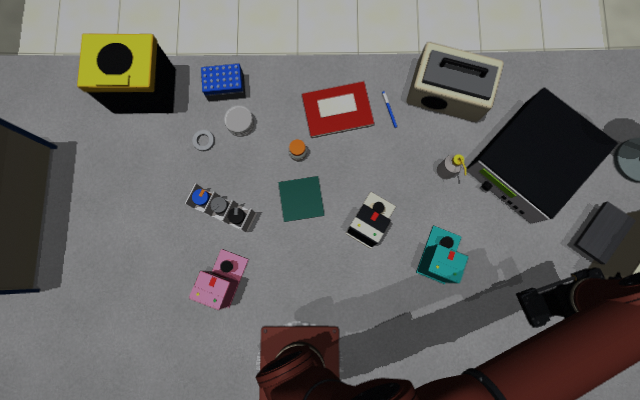

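View pics/side0.png

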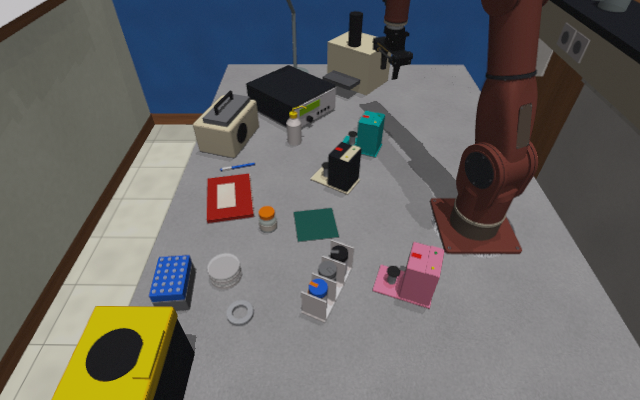

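The only blue cap is at top (200,196) / side (318,288). Other things that could be confused with it or the target are:
- grey cap at top (219,205) and black cap at top (237,214)
- blue box at top (222,80)
- orange jar at top (298,149)
- readers: pink at top (220,280), turquoise at top (445,255), black with a beige base at top (370,220)

I choose the blue cap and the black reader, and check both in a close crop.

Run:
```python
from h import *
a=np.load('top0.npz'); b=np.load('side0.npz'); I=a['img'];J=b['img']
def c(im,x,y,w=40,h=37): return cv2.resize(im[y-h:y+h,x-w:x+w],(400,300) if 0 else (400,370),interpolation=cv2.INTER_CUBIC)
save('crop1',np.vstack([np.hstack([c(I,218,205,40,30)[:300] if 0 else cv2.resize(I[175:235,178:258],(400,300),interpolation=2),cv2.resize(I[187:247,332:412],(400,300),interpolation=2)]),
 np.hstack([cv2.resize(J[245:320,285:385],(400,300),interpolation=2),cv2.resize(J[125:200,290:390],(400,300),interpolation=2)])]))
for n,f,bx in(('top',a,(178,175,258,235)),('side',b,(285,245,385,320))):
    f=dict(f); h=cv2.cvtColor(f['img'],cv2.COLOR_RGB2HSV); x0,y0,x1,y1=bx
    m=np.zeros(h.shape[:2],np.uint8); m[y0:y1,x0:x1]=1
    bl=(cv2.inRange(h,(100,120,60),(125,255,255))&(m*255)); orr=(cv2.inRange(h,(5,120,80),(22,255,255))&(m*255))
    for nm,k in(('blue',bl),('or',orr),('both',bl|orr)):
        ys,xs=np.nonzero(k); print(n,nm,len(xs),xs.mean(),ys.mean(),onz(f,[[xs.mean(),ys.mean()]],96))
f=dict(a); print(proj(f,[[0,0,0]]), onz(f,[[378,207]],55), onz(f,[[301,199]],4),onz(f,[[219,205],[237,214]],96))
```

```text
top blue 184 199.32608695652175 197.08695652173913 [[492.26004247 293.82676812  96.        ]]
top or 22 201.45454545454547 192.4090909090909 [[506.33298799 288.20768001  96.        ]]
top both 206 199.55339805825244 196.5873786407767 [[493.76019026 293.22796889  96.        ]]
side blue 243 318.69135802469134 288.20576131687244 [[491.92736656 302.15636299  96.        ]]
side or 23 313.39130434782606 283.7826086956522 [[505.14741692 289.44404433  96.        ]]
side both 266 318.23308270676694 287.8233082706767 [[493.06026184 301.06686006  96.        ]]
[[299.23027291 367.17110305]] [[ 467.42753314 -238.34667607   55.        ]] [[501.93148594  -2.93007553   4.        ]] [[468.33945893 234.70761132  96.        ]
 [441.38785319 180.76264915  96.        ]]
```

View pics/crop1.png

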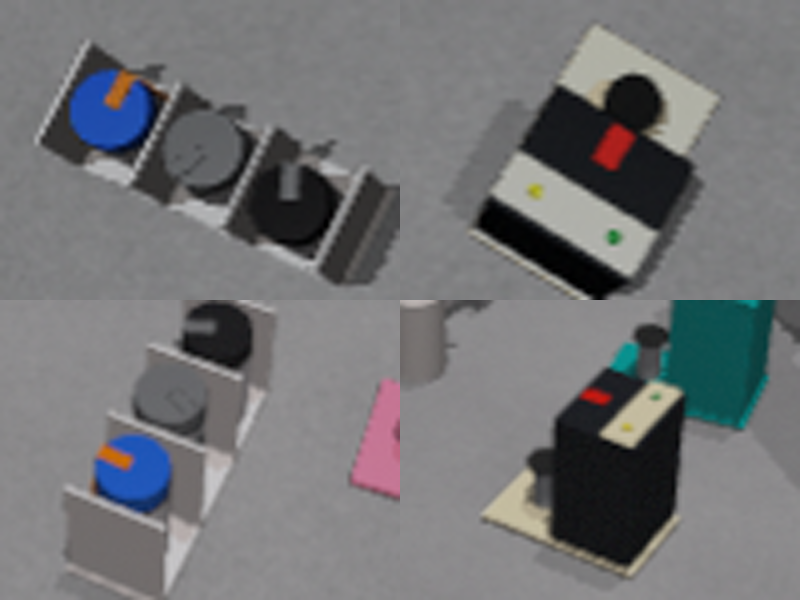

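The crop confirms both. The blue canister has its orange line pointing to the far open end (top crop 118,90). The black reader's pedestal is at crop (633,103), on the far side of its block. First I'll go over the reader and take a wrist view.

Call:
{"fn": "play_rows", "kwargs": {"deltas": [{"linear":[0.03,-0.022,-0.01]},{"linear":[0.03,-0.022,-0.01]},{"linear":[0.03,-0.022,-0.01]},{"linear":[0.03,-0.022,-0.01]},{"linear":[0.03,-0.022,-0.01]},{"linear":[0.03,-0.022,-0.01]},{"linear":[0.03,-0.022,-0.01]},{"linear":[0.03,-0.022,-0.01]},{"linear":[0.03,-0.022,-0.01]},{"linear":[0.03,-0.022,-0.01]},{"linear":[0.03,-0.022,0]},{"linear":[0.03,-0.022,0]}], "hand": 1}}

```text
invalid input at $.deltas[0]: expected keys linear, yaw
```

Run:
```python
from h import *
f=grab('wrist'); save('w1',f['img']); print(f['o'],f['attitude'],f['vfov'],f['dist'])
np.savez('w1.npz',**{k:f[k] for k in('img','depth','K','d','R','o')})
s=env.get_state(); print(s['time'],s['tcp_pos'],s['tcp_rot'],s['joints'])
print(proj(f,[[467,-238,55]]))
```

```text
[ 288.70059727 -586.79343986  383.7942964 ] [-1.57552039e+01  3.63278459e-02 -7.03932858e+01] 60.2398505357411 [0.01692346 0.         0.         0.         0.        ]
0.15 [ 218.3099284  -611.86244175  229.87693562] [-1.79929050e+02  2.19432390e-03  1.96371375e+01] [64.67781103 19.1212232   2.28683212 83.99955102 -0.77095118 76.96544586
 -3.34944953]
[[ -89.87184613 -359.79071363]]
```

View pics/w1.png

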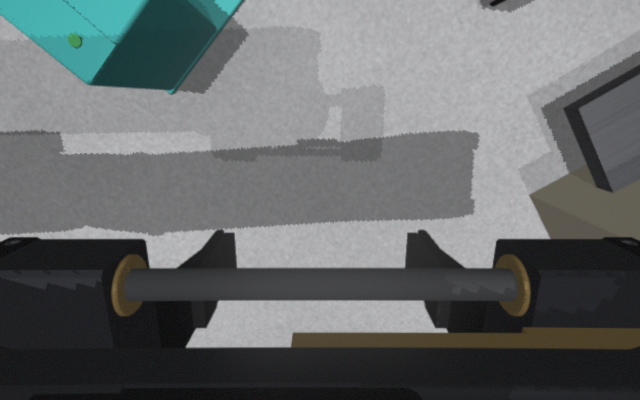

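The wrist view shows the turquoise reader at (130,30) and the jaws across the bottom, so the image's up direction is tool +x. The move was refused because each row needs a yaw key.

Call:
{"fn": "play_rows", "kwargs": {"deltas": [{"linear":[0.022,-0.022,-0.01],"yaw":0},{"linear":[0.022,-0.022,-0.01],"yaw":0},{"linear":[0.022,-0.022,-0.01],"yaw":0},{"linear":[0.022,-0.022,-0.01],"yaw":0},{"linear":[0.022,-0.022,-0.01],"yaw":0},{"linear":[0.022,-0.022,-0.01],"yaw":0},{"linear":[0.022,-0.022,-0.01],"yaw":0},{"linear":[0.022,-0.022,-0.01],"yaw":0},{"linear":[0.022,-0.022,-0.01],"yaw":0},{"linear":[0.022,-0.022,-0.01],"yaw":0},{"linear":[0.022,-0.022,0],"yaw":0},{"linear":[0.022,-0.022,0],"yaw":0}], "hand": 1}}

```text
time: 1.15
tcp_pos: [378.9, -273.4, 331.2]
tcp_rot: [179.9, -0.0, 19.6]
ft_force: [1.1, 0.2, -0.5]
opening: 87.5
gripper_force: 0.0
```

Run:
```python
from h import *
f=grab('wrist'); save('w2',f['img'])
np.savez('w2.npz',**{k:f[k] for k in('img','depth','K','d','R','o')})
s=env.get_state(); print(s['time'],s['tcp_pos'],s['tcp_rot'],s['joints'])
print(f['o'],f['attitude'],proj(f,[[467,-238,55]]))
```

```text
1.2 [ 382.10930921 -267.25424918  331.12160919] [-1.79964621e+02 -1.17340766e-01  2.00546180e+01] [ 44.93781396  -3.85944265 -14.38156568  98.12313075  -1.07429554
  85.56942697 -39.27566423]
[ 449.07631662 -248.05616549  485.26067498] [-15.7198459   -0.10699371 -70.39621336] [[316.89172017  80.88800652]]
```

View pics/w2.png

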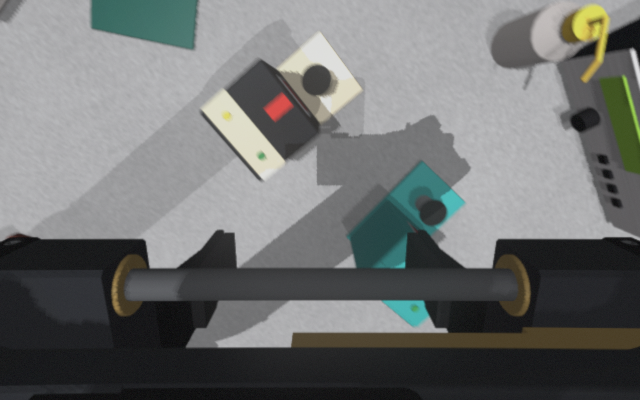

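The wrist view shows the reader's pedestal disc at (318,80), the block top around (262,118), and the window marking at (278,107). I'll fit the pedestal and block using depth.

```bash
cat >> h.py <<'E'
def cloud(f):
    v,u=np.mgrid[0:400,0:640]; px=np.c_[u.ravel(),v.ravel()].astype(float)
    return f['o']+rays(f,px)*f['depth'].ravel()[:,None]
E
python3 - <<'E'
from h import *
for n,bx in(('w2',(190,20,380,190)),('top0',(340,190,405,250))):
    f=dict(np.load(n+'.npz')); P=cloud(f).reshape(400,640,3); x0,y0,x1,y1=bx
    Q=P[y0:y1,x0:x1].reshape(-1,3); 
    top=Q[abs(Q[:,2]-142)<5]; r=cv2.minAreaRect(top[:,:2].astype(np.float32)); print(n,'block',len(top),np.median(top[:,2]),r)
    ped=Q[(abs(Q[:,2]-55)<4)&(np.hypot(Q[:,0]-467,Q[:,1]+238)<30)]; print('ped',len(ped),np.median(ped[:,2]),ped[:,:2].mean(0),cv2.minEnclosingCircle(ped[:,:2].astype(np.float32)))
    # colour: rect corners of block by hand-free red window marking
    h=cv2.cvtColor(f['img'],cv2.COLOR_RGB2HSV); m=np.zeros((400,640),np.uint8); m[y0:y1,x0:x1]=255
    red=(cv2.inRange(h,(0,130,90),(8,255,255))|cv2.inRange(h,(172,130,90),(180,255,255)))&m
    ys,xs=np.nonzero(red); W=onz(f,np.c_[xs,ys],142); print('red',W.mean(0),cv2.minAreaRect(W[:,:2].astype(np.float32)))
    dk=(cv2.inRange(h,(0,0,0),(180,255,75))&m)
    # dark disc near pedestal
    u,v=proj(f,[[467,-238,55]])[0].astype(int); rr=24 if n=='w2' else 9
    mm=np.zeros_like(m); cv2.circle(mm,(int(u),int(v)),rr,255,-1); cs,_=cv2.findContours(dk&mm,0,1)
    c=max(cs,key=cv2.contourArea)[:,0]; C=onz(f,c,55); print('disc',cv2.minEnclosingCircle(C[:,:2].astype(np.float32)))
E
```

```text
w2 block 7567 142.04126213606128 ((407.3643798828125, -202.18341064453125), (89.66741943359375, 80.21652221679688), 58.39871597290039)
ped 753 54.907462245900945 [ 467.21581003 -238.72752923] ((467.13885498046875, -238.772705078125), 17.859704971313477)
red [ 428.51107313 -212.83785641  142.        ] ((428.409912109375, -212.80227661132812), (15.537656784057617, 24.339841842651367), 58.382266998291016)
disc ((467.4566650390625, -236.6586456298828), 16.47612762451172)
top0 block 875 141.64194812183177 ((407.36700439453125, -203.6996612548828), (89.51779174804688, 80.4055404663086), 58.44371795654297)
ped 90 54.83291293004379 [ 467.76485524 -240.94625613] ((467.22662353515625, -240.5994415283203), 17.79067611694336)
red [ 428.26938119 -215.50917608  142.        ] ((428.29034423828125, -215.34201049804688), (14.758569717407227, 23.979084014892578), 58.09840393066406)
disc ((462.3916015625, -231.97274780273438), 24.307632446289062)
```

Call:
{"fn": "play_rows", "kwargs": {"deltas": [{"linear":[0.024,-0.023,0],"yaw":0},{"linear":[0.024,-0.023,0],"yaw":0},{"linear":[0.024,-0.023,0],"yaw":0},{"linear":[0.024,-0.023,0],"yaw":0},{"linear":[0.024,-0.023,0],"yaw":0},{"linear":[0.024,-0.023,0],"yaw":0},{"linear":[0.024,-0.023,0],"yaw":0},{"linear":[0.024,-0.023,0],"yaw":0}]}}

```text
time: 1.87
tcp_pos: [497.7, -35.6, 330.5]
tcp_rot: [180.0, -0.0, 19.6]
ft_force: [1.2, -1.1, 0.6]
opening: 87.3
gripper_force: 0.0
```

Call:
{"fn": "play_rows", "kwargs": {"deltas": [{"linear":[0.004,-0.029,0.003],"yaw":0},{"linear":[0.004,-0.029,0.003],"yaw":0},{"linear":[0.004,-0.029,0.003],"yaw":0},{"linear":[0.004,-0.029,0.003],"yaw":0},{"linear":[0.004,-0.029,0.003],"yaw":0},{"linear":[0.004,-0.029,0.003],"yaw":0},{"linear":[0.004,-0.029,0.003],"yaw":0},{"linear":[0.004,-0.029,0.003],"yaw":0}]}}

```text
time: 2.53
tcp_pos: [449.0, 193.4, 306.4]
tcp_rot: [180.0, -0.0, 19.6]
ft_force: [0.6, 1.0, 0.7]
opening: 87.1
gripper_force: 0.0
```

Call:
{"fn": "play_rows", "kwargs": {"deltas": [{"linear":[0,0,0],"yaw":-6},{"linear":[0,0,0],"yaw":-6},{"linear":[0,0,0],"yaw":-6},{"linear":[0,0,0],"yaw":-6},{"linear":[0,0,0],"yaw":-6},{"linear":[0,0,0],"yaw":-6},{"linear":[0,0,0],"yaw":-6},{"linear":[0,0,0],"yaw":-4},{"linear":[0,0,0],"yaw":0},{"linear":[0,0,0],"yaw":0}]}}

```text
time: 3.37
tcp_pos: [449.5, 192.1, 306.4]
tcp_rot: [-180.0, 0.0, 65.5]
ft_force: [0.5, -0.4, -0.8]
opening: 87.0
gripper_force: 0.0
```

Run:
```python
from h import *
f=grab('wrist'); save('w3',f['img'])
np.savez('w3.npz',**{k:f[k] for k in('img','depth','K','d','R','o')})
s=env.get_state(); print(s['time'],s['tcp_pos'],s['tcp_rot'],s['joints'])
u=proj(f,[[493,295,96]])[0]; print(u)
x0,y0=max(0,int(u[0])-130),max(0,int(u[1])-110)
h=cv2.cvtColor(f['img'],cv2.COLOR_RGB2HSV); 
m=np.zeros((400,640),np.uint8); m[y0:y0+220,x0:x0+260]=255
bl=cv2.inRange(h,(100,120,60),(125,255,255))&m; orr=cv2.inRange(h,(5,120,80),(22,255,255))&m
P=cloud(f).reshape(400,640,3)
k=((bl|orr)>0)&(abs(P[...,2]-96)<4); Q=P[k]; print('cap',len(Q),np.median(Q[:,2]),Q.mean(0),cv2.minEnclosingCircle(Q[:,:2].astype(np.float32)))
c=np.array(cv2.minEnclosingCircle(Q[:,:2].astype(np.float32))[0])
k=(orr>0)&(abs(P[...,2]-96)<4); O=P[k][:,:2]; print('or',len(O),O.mean(0),np.degrees(np.arctan2(*(O.mean(0)-c)[::-1])),cv2.minAreaRect(O.astype(np.float32)))
g=P[m>0]; g=g[(abs(g[:,2]-96)<4)]
b=P[m>0]; w=b[(b[:,2]>80)&(b[:,2]<99)&(np.hypot(*(b[:,:2]-c).T)>27)]
print('ang rack pts',len(w),cv2.minAreaRect(b[(b[:,2]>15)&(b[:,2]<99)][:,:2].astype(np.float32)))
```

```text
3.4167 [449.52130323 192.15403154 306.47507533] [-1.79990044e+02  5.55293223e-03  6.54757982e+01] [ 17.43249846   0.65011733 -45.41981107  96.80865734   0.46223358
  82.74571022 -52.56812399]
[316.95351088  59.11967692]
cap 1821 95.90885560371322 [494.251359   294.51257969  95.92304234] ((494.5196533203125, 294.1158752441406), 23.533733367919922)
or 217 [505.58135804 288.60238496] -26.493062401308297 ((505.6553955078125, 288.31622314453125), (9.28056812286377, 20.716007232666016), 64.75129699707031)
ang rack pts 4747 ((392.913330078125, 251.09999084472656), (226.88589477539062, 211.7763214111328), 65.40376281738281)
```

View pics/w3.png

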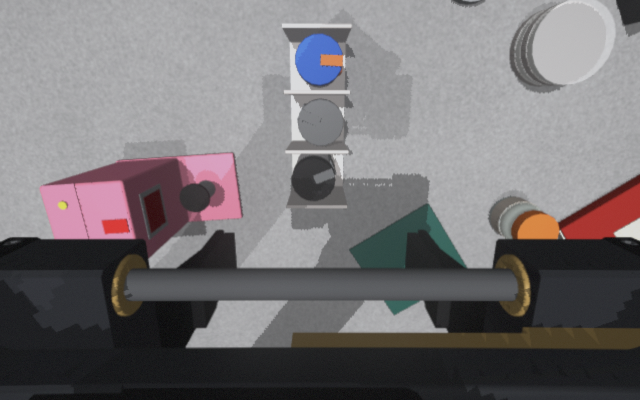

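The blue cap is at (319,60) with its line pointing right, along the closing line, and the open ends are free. The pink reader starts at row 150, clear of the hand. Next I'll move over it and descend.

Call:
{"fn": "play_rows", "kwargs": {"deltas": [{"linear":[0.022,-0.0003,0.026],"yaw":0},{"linear":[0.022,-0.0003,0.026],"yaw":0},{"linear":[0.022,-0.0003,0.026],"yaw":0},{"linear":[0.022,-0.0003,0.026],"yaw":0},{"linear":[0.0235,-0.0003,0.026],"yaw":0},{"linear":[0,0,0.014],"yaw":0},{"linear":[0,0,0],"yaw":0},{"linear":[0,0,0],"yaw":0},{"linear":[0,0,0],"yaw":0}]}}

```text
time: 4.17
tcp_pos: [494.7, 294.0, 163.9]
tcp_rot: [179.9, -0.0, 65.5]
ft_force: [-0.3, -0.1, 0.6]
opening: 87.3
gripper_force: 0.0
```

Call:
{"fn": "play_rows", "kwargs": {"deltas": [{"linear":[0,0,0.014],"yaw":0},{"linear":[0,0,0.014],"yaw":0},{"linear":[0,0,0.014],"yaw":0},{"linear":[0,0,0.014],"yaw":0},{"linear":[0,0,0.014],"yaw":0},{"linear":[0,0,0.014],"yaw":0},{"linear":[0,0,0.014],"yaw":0},{"linear":[0,0,0.014],"yaw":0},{"linear":[0,0,0],"yaw":0},{"linear":[0,0,0],"yaw":0}]}}

```text
time: 5.0
tcp_pos: [493.6, 294.4, 49.7]
tcp_rot: [-179.9, 0.1, 65.7]
ft_force: [0.8, -0.1, 0.7]
opening: 86.8
gripper_force: 0.0
```

Call:
{"fn": "play_rows", "kwargs": {"deltas": [{"linear":[0,0,0],"yaw":0},{"linear":[0,0,0],"yaw":0},{"linear":[0,0,0],"yaw":0},{"linear":[0,0,0],"yaw":0},{"linear":[0,0,0],"yaw":0},{"linear":[0,0,0],"yaw":0},{"linear":[0,0,0],"yaw":0},{"linear":[0,0,0],"yaw":0},{"linear":[0,0,0],"yaw":0},{"linear":[0,0,0],"yaw":0},{"linear":[0,0,0],"yaw":0},{"linear":[0,0,0],"yaw":0}], "hand": 0}}

```text
time: 6.0
tcp_pos: [494.2, 294.5, 50.7]
tcp_rot: [180.0, -0.0, 65.6]
ft_force: [-1.1, -1.4, 2.7]
opening: 47.5
gripper_force: 30.0
```

Call:
{"fn": "play_rows", "kwargs": {"deltas": [{"linear":[0,0,-0.006],"yaw":0},{"linear":[0,0,-0.012],"yaw":0},{"linear":[0,0,-0.014],"yaw":0},{"linear":[0,0,-0.014],"yaw":0},{"linear":[0,0,-0.014],"yaw":0},{"linear":[0,0,-0.014],"yaw":0},{"linear":[0,0,-0.014],"yaw":0},{"linear":[0,0,-0.014],"yaw":0},{"linear":[0,0,-0.012],"yaw":0},{"linear":[0,0,-0.008],"yaw":0},{"linear":[0,0,0],"yaw":0}]}}

```text
time: 6.92
tcp_pos: [494.9, 295.1, 174.7]
tcp_rot: [179.9, -0.1, 65.6]
ft_force: [-0.0, 0.2, -2.3]
opening: 47.3
gripper_force: 30.0
```

Call:
{"fn": "play_rows", "kwargs": {"deltas": [{"linear":[-0.012,0.006,0],"yaw":0},{"linear":[-0.022,0.011,0],"yaw":0},{"linear":[-0.025,0.012,0],"yaw":0},{"linear":[-0.025,0.012,0],"yaw":0},{"linear":[-0.025,0.012,0],"yaw":0},{"linear":[-0.025,0.012,0],"yaw":0},{"linear":[-0.025,0.012,0],"yaw":0},{"linear":[-0.025,0.012,0],"yaw":0},{"linear":[-0.025,0.012,0],"yaw":0},{"linear":[-0.025,0.012,0],"yaw":0},{"linear":[-0.022,0.011,0],"yaw":0},{"linear":[-0.012,0.006,0],"yaw":0}]}}

```text
time: 7.92
tcp_pos: [501.5, -6.9, 171.8]
tcp_rot: [-180.0, 0.1, 65.5]
ft_force: [0.0, -0.6, -3.5]
opening: 47.8
gripper_force: 30.0
```

Call:
{"fn": "play_rows", "kwargs": {"deltas": [{"linear":[0,0,0],"yaw":-4},{"linear":[0,0,0],"yaw":-7},{"linear":[0,0,0],"yaw":-7},{"linear":[0,0,0],"yaw":-7},{"linear":[0,0,0],"yaw":-7},{"linear":[0,0,0],"yaw":-7},{"linear":[0,0,0],"yaw":-7},{"linear":[0,0,0],"yaw":-7},{"linear":[0,0,0],"yaw":-7},{"linear":[0,0,0],"yaw":-7},{"linear":[0,0,0],"yaw":-7},{"linear":[0,0,0],"yaw":-7}]}}

```text
time: 8.92
tcp_pos: [501.6, -3.3, 171.9]
tcp_rot: [-180.0, -0.1, 147.0]
ft_force: [0.8, 0.4, -2.7]
opening: 47.3
gripper_force: 30.0
```

Call:
{"fn": "play_rows", "kwargs": {"deltas": [{"linear":[0,0,0],"yaw":-4},{"linear":[0,0,0],"yaw":-2},{"linear":[0,0,0],"yaw":0},{"linear":[0,0,0],"yaw":0},{"linear":[0,0,0],"yaw":0}]}}

```text
time: 9.33
tcp_pos: [501.8, -3.2, 172.3]
tcp_rot: [-180.0, -0.0, 152.6]
ft_force: [0.0, 0.1, -2.6]
opening: 47.4
gripper_force: 30.0
```

Run:
```python
from h import *
f=grab('side'); I=f['img'][130:300,250:450]; save('s1',cv2.resize(I,(800,600)))
s=env.get_state(); print(s['time'],s['tcp_pos'],s['tcp_rot'],s['joints'],s['ft_force'],s['opening'])
```

```text
9.3833 [501.90126795  -3.26836118 172.35932408] [-1.79996070e+02 -2.14679669e-02  1.52573020e+02] [ 39.60280471   8.43319078 -47.37794805 106.63637635   6.68412306
  67.78769228  52.56949552] [ 0.49418744  0.21122112 -3.21942827] 47.51227298878482
```

View pics/s1.png

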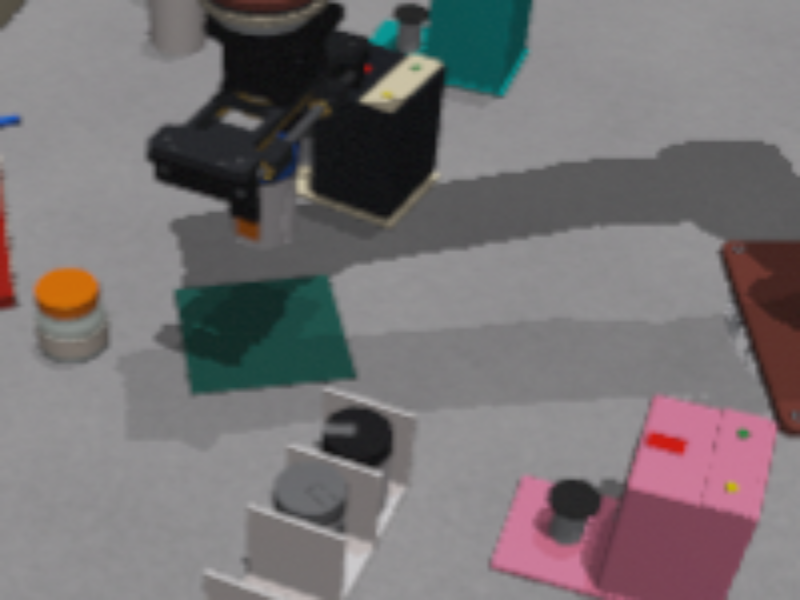

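The canister hangs upright in the jaws over the mat (crop 265,200), and the other two canisters are still in the rack. Next I'll set it down gently.

Call:
{"fn": "play_rows", "kwargs": {"deltas": [{"linear":[0,0,0.008],"yaw":0},{"linear":[0,0,0.014],"yaw":0},{"linear":[0,0,0.014],"yaw":0},{"linear":[0,0,0.014],"yaw":0},{"linear":[0,0,0.014],"yaw":0},{"linear":[0,0,0.014],"yaw":0},{"linear":[0,0,0.014],"yaw":0},{"linear":[0,0,0.014],"yaw":0},{"linear":[0,0,0.009],"yaw":0},{"linear":[0,0,0.005],"yaw":0},{"linear":[0,0,0],"yaw":0},{"linear":[0,0,0],"yaw":0}]}}

```text
time: 10.38
tcp_pos: [502.2, -3.1, 52.7]
tcp_rot: [180.0, -0.0, 152.6]
ft_force: [0.2, -0.2, -2.4]
opening: 47.4
gripper_force: 30.0
```

Call:
{"fn": "play_rows", "kwargs": {"deltas": [{"linear":[0,0,0.001],"yaw":0},{"linear":[0,0,0.001],"yaw":0},{"linear":[0,0,0.001],"yaw":0},{"linear":[0,0,0.0005],"yaw":0},{"linear":[0,0,0],"yaw":0}]}}

```text
time: 10.8
tcp_pos: [502.1, -3.3, 49.2]
tcp_rot: [180.0, 0.0, 152.6]
ft_force: [-1.1, 0.4, -3.0]
opening: 48.0
gripper_force: 30.0
```

Call:
{"fn": "play_rows", "kwargs": {"deltas": [{"linear":[0,0,0.0005],"yaw":0},{"linear":[0,0,0.0004],"yaw":0},{"linear":[0,0,0],"yaw":0},{"linear":[0,0,0],"yaw":0}]}}

```text
time: 11.13
tcp_pos: [502.2, -3.3, 48.6]
tcp_rot: [-180.0, 0.0, 152.6]
ft_force: [-3.7, -0.5, 6.6]
opening: 48.0
gripper_force: 30.0
```

It touched down. Now I'll open, rise, turn a quarter and back off for a wrist look.

Call:
{"fn": "play_rows", "kwargs": {"deltas": [{"linear":[0,0,0],"yaw":0},{"linear":[0,0,0],"yaw":0},{"linear":[0,0,0],"yaw":0},{"linear":[0,0,0],"yaw":0},{"linear":[0,0,0],"yaw":0},{"linear":[0,0,0],"yaw":0},{"linear":[0,0,0],"yaw":0},{"linear":[0,0,0],"yaw":0}], "hand": 1}}

```text
time: 11.8
tcp_pos: [502.0, -3.2, 48.2]
tcp_rot: [180.0, -0.0, 152.6]
ft_force: [0.5, -0.1, 0.2]
opening: 85.4
gripper_force: 0.0
```

Call:
{"fn": "play_rows", "kwargs": {"deltas": [{"linear":[0,0,-0.01],"yaw":0},{"linear":[0,0,-0.02],"yaw":0},{"linear":[0,0,-0.025],"yaw":0},{"linear":[0,0,-0.025],"yaw":0},{"linear":[0,0,-0.025],"yaw":0},{"linear":[0,0,-0.025],"yaw":0},{"linear":[0,0,-0.025],"yaw":0},{"linear":[0,0,-0.025],"yaw":0},{"linear":[0,0,-0.025],"yaw":0},{"linear":[0,0,-0.025],"yaw":0},{"linear":[0,0,-0.02],"yaw":0}]}}

```text
time: 12.72
tcp_pos: [502.0, -2.8, 301.0]
tcp_rot: [180.0, 0.1, 152.7]
ft_force: [0.2, -0.0, 0.4]
opening: 87.0
gripper_force: 0.0
```

Call:
{"fn": "play_rows", "kwargs": {"deltas": [{"linear":[0,0,0],"yaw":5},{"linear":[0,0,0],"yaw":7},{"linear":[0,0,0],"yaw":7},{"linear":[0,0,0],"yaw":7},{"linear":[0,0,0],"yaw":7},{"linear":[0,0,0],"yaw":7},{"linear":[0,0,0],"yaw":7},{"linear":[0,0,0],"yaw":7},{"linear":[0,0,0],"yaw":7},{"linear":[0,0,0],"yaw":7},{"linear":[0,0,0],"yaw":7},{"linear":[0,0,0],"yaw":7}]}}

```text
time: 13.72
tcp_pos: [501.8, -2.9, 298.9]
tcp_rot: [180.0, -0.0, 70.3]
ft_force: [-0.2, -0.1, 0.1]
opening: 87.0
gripper_force: 0.0
```

Call:
{"fn": "play_rows", "kwargs": {"deltas": [{"linear":[-0.02,0,0],"yaw":5},{"linear":[-0.02,0,0],"yaw":4},{"linear":[-0.02,0,0],"yaw":0},{"linear":[-0.02,0,0],"yaw":0},{"linear":[-0.02,0,0],"yaw":0},{"linear":[0,0,0],"yaw":0},{"linear":[0,0,0],"yaw":0},{"linear":[0,0,0],"yaw":0},{"linear":[0,0,0],"yaw":0}]}}

```text
time: 14.47
tcp_pos: [459.0, -92.1, 298.5]
tcp_rot: [180.0, -0.0, 61.7]
ft_force: [0.4, 0.4, 0.8]
opening: 86.6
gripper_force: 0.0
```

```bash
cat >> h.py <<'E'
def cap(f,g,z):
    h=cv2.cvtColor(f['img'],cv2.COLOR_RGB2HSV); P=cloud(f).reshape(400,640,3)
    bl=cv2.inRange(h,(100,120,40),(125,255,255)); orr=cv2.inRange(h,(5,120,60),(22,255,255))
    near=(abs(P[...,2]-z)<4)&(np.hypot(P[...,0]-g[0],P[...,1]-g[1])<45)
    Q=P[((bl|orr)>0)&near]; c,r=cv2.minEnclosingCircle(Q[:,:2].astype(np.float32)); O=P[(orr>0)&near][:,:2]
    print('cap',len(Q),np.median(Q[:,2]),Q.mean(0),c,r)
    d=O.mean(0)-c; print('or',len(O),O.mean(0),np.degrees(np.arctan2(d[1],d[0])),cv2.minAreaRect(O.astype(np.float32)))
E
python3 - <<'E'
from h import *
f=grab('wrist'); save('w4',f['img']); s=env.get_state(); print(s['time'],s['tcp_pos'],s['tcp_rot'],s['joints'])
cap(f,(502,-3),94)
E
```

```text
14.5167 [458.97783465 -92.10569866 298.38420759] [ 1.79994192e+02 -2.00754829e-02  6.17378138e+01] [ 46.11897362  -2.57570299 -38.25284573 100.25986396  -1.62800531
  81.75416971 -20.13470171]
cap 1855 93.90175804713238 [502.69882947  -3.41755802  93.88876867] (502.638916015625, -3.4212443828582764) 23.849618911743164
or 221 [508.95399185   7.44896172] 59.8454374104324 ((508.8789367675781, 7.942340850830078), (21.01783561706543, 8.787052154541016), 61.71760559082031)
```

Call:
{"fn": "play_rows", "kwargs": {"deltas": [{"linear":[0.0123,-0.0004,0.016],"yaw":0},{"linear":[0.0123,-0.0004,0.016],"yaw":0},{"linear":[0.0123,-0.0004,0.016],"yaw":0},{"linear":[0.0123,-0.0004,0.016],"yaw":0},{"linear":[0.0123,-0.0004,0.016],"yaw":0},{"linear":[0.0123,-0.0004,0.016],"yaw":0},{"linear":[0.0123,-0.0004,0.016],"yaw":0},{"linear":[0.0123,-0.0005,0.016],"yaw":0},{"linear":[0,0,0],"yaw":0},{"linear":[0,0,0],"yaw":0},{"linear":[0,0,0],"yaw":0}]}}

```text
time: 15.43
tcp_pos: [502.7, -5.1, 170.9]
tcp_rot: [180.0, -0.0, 61.7]
ft_force: [-1.2, -0.3, -0.2]
opening: 86.6
gripper_force: 0.0
```

Call:
{"fn": "play_rows", "kwargs": {"deltas": [{"linear":[0,0,0.014],"yaw":0},{"linear":[0,0,0.014],"yaw":0},{"linear":[0,0,0.014],"yaw":0},{"linear":[0,0,0.014],"yaw":0},{"linear":[0,0,0.014],"yaw":0},{"linear":[0,0,0.014],"yaw":0},{"linear":[0,0,0.014],"yaw":0},{"linear":[0,0,0.014],"yaw":0},{"linear":[0,0,0.007],"yaw":0},{"linear":[0,0,0],"yaw":0},{"linear":[0,0,0],"yaw":0}]}}

```text
time: 16.35
tcp_pos: [502.9, -5.4, 51.9]
tcp_rot: [180.0, -0.0, 61.6]
ft_force: [-0.3, -0.2, 0.5]
opening: 87.0
gripper_force: 0.0
```

Call:
{"fn": "play_rows", "kwargs": {"deltas": [{"linear":[0.0016,-0.001,0.001],"yaw":0},{"linear":[0,0,0],"yaw":0},{"linear":[0,0,0],"yaw":0}]}}

```text
time: 16.6
tcp_pos: [502.8, -3.0, 50.9]
tcp_rot: [179.9, -0.0, 61.6]
ft_force: [-0.1, 0.1, -0.1]
opening: 86.8
gripper_force: 0.0
```

Call:
{"fn": "play_rows", "kwargs": {"deltas": [{"linear":[0,0,0],"yaw":0},{"linear":[0,0,0],"yaw":0},{"linear":[0,0,0],"yaw":0},{"linear":[0,0,0],"yaw":0},{"linear":[0,0,0],"yaw":0},{"linear":[0,0,0],"yaw":0},{"linear":[0,0,0],"yaw":0},{"linear":[0,0,0],"yaw":0},{"linear":[0,0,0],"yaw":0},{"linear":[0,0,0],"yaw":0},{"linear":[0,0,0],"yaw":0},{"linear":[0,0,0],"yaw":0}], "hand": 0}}

```text
time: 17.6
tcp_pos: [502.4, -3.1, 50.1]
tcp_rot: [-180.0, -0.0, 61.6]
ft_force: [0.4, 0.1, -0.2]
opening: 47.6
gripper_force: 30.0
```

Call:
{"fn": "play_rows", "kwargs": {"deltas": [{"linear":[0,0,-0.006],"yaw":0},{"linear":[0,0,-0.012],"yaw":0},{"linear":[0,0,-0.018],"yaw":0},{"linear":[0,0,-0.02],"yaw":0},{"linear":[0,0,-0.02],"yaw":0},{"linear":[0,0,-0.02],"yaw":0},{"linear":[0,0,-0.02],"yaw":0},{"linear":[0,0,-0.02],"yaw":0},{"linear":[0,0,-0.02],"yaw":0},{"linear":[0,0,-0.015],"yaw":0},{"linear":[0,0,-0.008],"yaw":0},{"linear":[0,0,0],"yaw":0}]}}

```text
time: 18.6
tcp_pos: [503.2, -2.9, 231.4]
tcp_rot: [179.8, -0.1, 61.7]
ft_force: [0.4, 0.5, -3.5]
opening: 47.7
gripper_force: 30.0
```

Call:
{"fn": "play_rows", "kwargs": {"deltas": [{"linear":[0,0,0],"yaw":-4},{"linear":[0,0,0],"yaw":-7},{"linear":[0,0,0],"yaw":-7},{"linear":[0,0,0],"yaw":-7},{"linear":[0,0,0],"yaw":-7},{"linear":[0,0,0],"yaw":-7},{"linear":[0,0,0],"yaw":-7},{"linear":[0,0,0],"yaw":-7},{"linear":[0,0,0],"yaw":-7},{"linear":[0,0,0],"yaw":-7},{"linear":[0,0,0],"yaw":-7},{"linear":[0,0,0],"yaw":-7}]}}

```text
time: 19.6
tcp_pos: [501.7, -3.0, 228.2]
tcp_rot: [-180.0, -0.1, 143.0]
ft_force: [0.4, -0.1, -2.5]
opening: 47.8
gripper_force: 30.0
```

Call:
{"fn": "play_rows", "kwargs": {"deltas": [{"linear":[0,0,0],"yaw":-4},{"linear":[0,0,0],"yaw":-2},{"linear":[0,0,0],"yaw":0},{"linear":[0,0,0],"yaw":0},{"linear":[0,0,0],"yaw":0}]}}

```text
time: 20.02
tcp_pos: [502.1, -3.1, 228.7]
tcp_rot: [-180.0, -0.0, 148.6]
ft_force: [0.6, -0.2, -3.1]
opening: 47.7
gripper_force: 30.0
```

Call:
{"fn": "play_rows", "kwargs": {"deltas": [{"linear":[0,0,0],"yaw":-0.5},{"linear":[-0.0051,-0.0101,0],"yaw":0},{"linear":[-0.009,-0.022,0],"yaw":0},{"linear":[-0.009,-0.022,0],"yaw":0},{"linear":[-0.009,-0.022,0],"yaw":0},{"linear":[-0.009,-0.022,0],"yaw":0},{"linear":[-0.009,-0.022,0],"yaw":0},{"linear":[-0.009,-0.022,0],"yaw":0},{"linear":[-0.009,-0.022,0],"yaw":0},{"linear":[-0.009,-0.022,0],"yaw":0},{"linear":[-0.009,-0.022,0],"yaw":0},{"linear":[-0.005,-0.012,0],"yaw":0}]}}

```text
time: 21.02
tcp_pos: [466.2, -242.8, 228.9]
tcp_rot: [-179.9, -0.0, 148.9]
ft_force: [-0.3, -1.1, -2.4]
opening: 47.7
gripper_force: 30.0
```

Call:
{"fn": "play_rows", "kwargs": {"deltas": [{"linear":[0,0,0],"yaw":0},{"linear":[0,0,0],"yaw":0},{"linear":[0,0,0],"yaw":0},{"linear":[0,0,0],"yaw":0}]}}

```text
time: 21.35
tcp_pos: [468.1, -237.5, 229.3]
tcp_rot: [180.0, 0.0, 149.2]
ft_force: [0.4, -0.3, -2.5]
opening: 47.6
gripper_force: 30.0
```

Run:
```python
from h import *
s=env.get_state(); print(s['time'],s['tcp_pos'],s['tcp_rot'],s['joints'])
p=np.radians(s['tcp_rot'][2]); d=np.array([467.2,-238.8])-s['tcp_pos'][:2]
print('tool x,y',d@[np.cos(p),np.sin(p)],d@[np.sin(p),-np.cos(p)])
f=grab('side'); u=proj(f,[[467,-239,120]])[0].astype(int); print(u)
I=f['img'][u[1]-60:u[1]+60,u[0]-80:u[0]+80]; save('s2',cv2.resize(I,(800,600)))
```

```text
21.35 [ 468.07969417 -237.45976097  229.27156949] [1.79980331e+02 2.26149280e-03 1.49243652e+02] [ 58.75261012   7.65900157 -39.61365598  99.69123825   5.04102075
  74.44560691  77.28009458]
tool x,y 0.07058239589874286 -1.6015993932544579
[326 149]
```

Call:
{"fn": "play_rows", "kwargs": {"deltas": [{"linear":[0,-0.0016,0.006],"yaw":0},{"linear":[0,0,0.012],"yaw":0},{"linear":[0,0,0.012],"yaw":0},{"linear":[0,0,0],"yaw":0},{"linear":[0,0,0],"yaw":0},{"linear":[0,0,0],"yaw":0}]}}

```text
time: 21.9
tcp_pos: [466.8, -240.0, 199.0]
tcp_rot: [180.0, -0.0, 149.2]
ft_force: [-0.3, 0.5, -2.4]
opening: 47.7
gripper_force: 30.0
```

Call:
{"fn": "play_rows", "kwargs": {"deltas": [{"linear":[0.0002,0.0009,0.006],"yaw":0.0},{"linear":[0,0,0.01],"yaw":0},{"linear":[0,0,0.01],"yaw":0},{"linear":[0,0,0.01],"yaw":0},{"linear":[0,0,0.01],"yaw":0},{"linear":[0,0,0.01],"yaw":0},{"linear":[0,0,0.01],"yaw":0},{"linear":[0,0,0.01],"yaw":0},{"linear":[0,0,0.008],"yaw":0},{"linear":[0,0,0.006],"yaw":0},{"linear":[0,0,0],"yaw":0},{"linear":[0,0,0],"yaw":0}]}}

```text
time: 22.9
tcp_pos: [467.1, -239.2, 109.0]
tcp_rot: [180.0, -0.0, 149.1]
ft_force: [0.9, 0.2, -2.6]
opening: 47.3
gripper_force: 30.0
```

Run:
```python
from h import *
f=grab('side'); I=f['img'][90:210,246:406]; save('s3',cv2.resize(I,(800,600)))
s=env.get_state(); print(s['time'],s['tcp_pos'],s['tcp_rot'],s['ft_force'])
```

```text
22.95 [ 467.40248311 -239.35423034  109.43813897] [1.79993318e+02 2.17157416e-02 1.49141817e+02] [ 0.52740855 -0.06625838 -3.01894823]
```

View pics/s3.png

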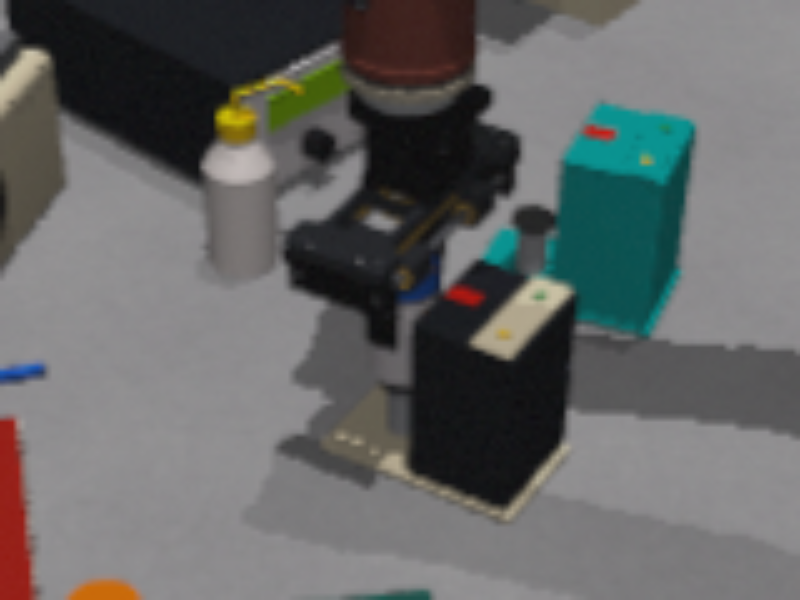

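The canister hangs just above the pedestal (crop 395,385), centred, and clear of the block. Now the last 8 mm, slowly.

Call:
{"fn": "play_rows", "kwargs": {"deltas": [{"linear":[0,0,0.002],"yaw":0},{"linear":[0,0,0.0015],"yaw":0},{"linear":[0,0,0.001],"yaw":0},{"linear":[0,0,0.001],"yaw":0},{"linear":[0,0,0.0005],"yaw":0},{"linear":[0,0,0.0005],"yaw":0},{"linear":[0,0,0],"yaw":0},{"linear":[0,0,0],"yaw":0}]}}

```text
time: 23.62
tcp_pos: [467.1, -239.3, 102.7]
tcp_rot: [-180.0, -0.0, 149.1]
ft_force: [0.4, 0.5, -2.1]
opening: 47.6
gripper_force: 30.0
```

Call:
{"fn": "play_rows", "kwargs": {"deltas": [{"linear":[0,0,0.0005],"yaw":0},{"linear":[0,0,0.0003],"yaw":0},{"linear":[0,0,0],"yaw":0},{"linear":[0,0,0],"yaw":0}]}}

```text
time: 23.95
tcp_pos: [467.1, -239.3, 101.8]
tcp_rot: [180.0, -0.0, 149.1]
ft_force: [0.5, -0.2, -2.1]
opening: 47.6
gripper_force: 30.0
```

Call:
{"fn": "play_rows", "kwargs": {"deltas": [{"linear":[0,0,0.0004],"yaw":0},{"linear":[0,0,0.0003],"yaw":0},{"linear":[0,0,0],"yaw":0},{"linear":[0,0,0],"yaw":0}]}}

```text
time: 24.28
tcp_pos: [467.2, -239.3, 101.2]
tcp_rot: [180.0, 0.0, 149.1]
ft_force: [-0.6, -0.1, -2.2]
opening: 47.4
gripper_force: 30.0
```

Call:
{"fn": "play_rows", "kwargs": {"deltas": [{"linear":[0,0,0.0004],"yaw":0},{"linear":[0,0,0],"yaw":0},{"linear":[0,0,0],"yaw":0},{"linear":[0,0,0],"yaw":0}]}}

```text
time: 24.62
tcp_pos: [467.2, -239.3, 101.1]
tcp_rot: [-180.0, 0.0, 149.1]
ft_force: [-3.1, 1.4, 6.8]
opening: 47.6
gripper_force: 30.0
```

Call:
{"fn": "play_rows", "kwargs": {"deltas": [{"linear":[0,0,0],"yaw":0},{"linear":[0,0,0],"yaw":0},{"linear":[0,0,0],"yaw":0},{"linear":[0,0,0],"yaw":0},{"linear":[0,0,0],"yaw":0},{"linear":[0,0,0],"yaw":0},{"linear":[0,0,0],"yaw":0},{"linear":[0,0,0],"yaw":0},{"linear":[0,0,0],"yaw":0}], "hand": 1}}

```text
time: 25.37
tcp_pos: [467.1, -239.3, 100.8]
tcp_rot: [180.0, -0.0, 149.1]
ft_force: [-0.2, -1.2, 0.8]
opening: 86.6
gripper_force: 0.0
```

Call:
{"fn": "play_rows", "kwargs": {"deltas": [{"linear":[0,0,-0.005],"yaw":0},{"linear":[0,0,-0.015],"yaw":0},{"linear":[0,0,-0.02],"yaw":0},{"linear":[0,0,-0.025],"yaw":0},{"linear":[0,0,-0.025],"yaw":0},{"linear":[0,0,-0.025],"yaw":0},{"linear":[0,0,-0.025],"yaw":0},{"linear":[0,0,-0.025],"yaw":0},{"linear":[0,0,-0.025],"yaw":0},{"linear":[0,0,-0.025],"yaw":0},{"linear":[0,0,-0.015],"yaw":0}]}}

```text
time: 26.28
tcp_pos: [467.7, -239.2, 334.0]
tcp_rot: [-180.0, 0.2, 149.2]
ft_force: [0.6, 0.1, 0.0]
opening: 87.1
gripper_force: 0.0
```

Call:
{"fn": "play_rows", "kwargs": {"deltas": [{"linear":[-0.02,0,0],"yaw":0},{"linear":[-0.02,0,0],"yaw":0},{"linear":[-0.02,0,0],"yaw":0},{"linear":[-0.02,0,0],"yaw":0},{"linear":[-0.02,0,0],"yaw":0},{"linear":[0,0,0],"yaw":0},{"linear":[0,0,0],"yaw":0},{"linear":[0,0,0],"yaw":0},{"linear":[0,0,0],"yaw":0}]}}

```text
time: 27.03
tcp_pos: [552.5, -290.1, 331.3]
tcp_rot: [-180.0, 0.0, 149.2]
ft_force: [-0.1, 0.1, -0.5]
opening: 86.6
gripper_force: 0.0
```

Run:
```python
from h import *
f=grab('wrist'); s=env.get_state(); print(s['time'],s['tcp_pos'],s['tcp_rot'])
cap(f,(467,-239),145)
P=cloud(f); top=P[(abs(P[:,2]-142)<2.5)&(np.hypot(P[:,0]-407,P[:,1]+202)<62)&(np.hypot(P[:,0]-467,P[:,1]+239)>28)]
print(cv2.minAreaRect(top[:,:2].astype(np.float32)))
save('w5',f['img'][0:300,80:480])
```

```text
27.0833 [ 552.54317593 -290.14981513  331.39227738] [-1.79974745e+02  3.58601830e-02  1.49158711e+02]
cap 2031 144.9219253276185 [ 467.63898612 -239.4715697   144.91949016] (467.4062194824219, -239.4336395263672) 23.62051010131836
or 250 [ 456.98187665 -232.67467384] 147.04131429227562 ((456.9389343261719, -232.276123046875), (9.106731414794922, 21.55924415588379), 58.92149353027344)
((429.26165771484375, -215.78231811523438), (89.21512603759766, 28.742916107177734), 58.80973434448242)
```

View pics/w5.png

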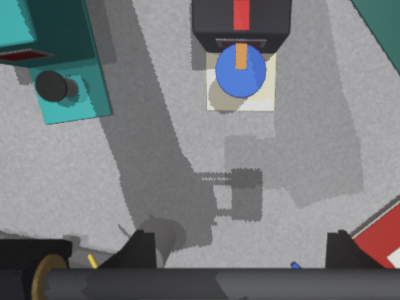

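The canister stands upright at crop (240,70). Its orange line runs straight into the red window stripe at (241,15), about 0.7 mm off centre and within about 2°. I'm handing it in.

```bash
python3 -c "
from cell import ticket
print(ticket.finish_job())"
```

```text
the job is handed in; nothing more can be done
None
```

The blue-capped canister stands upright on the black reader's pedestal, about 0.7 mm off centre with its mark within about 2° of the red window; the gripper has let go and is clear, and the job was handed in at about 27 s with no verdict returned.

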